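# Weigh out drying cartridges for a showcase and seal the rest away

## Robot

A 7-joint arm with a two-finger parallel gripper is mounted at the origin on the work surface. World frame = base frame: x ahead of the robot, y to its left, z up, the work surface at z = 0. Lengths are in m, angles in rad, forces in N, time in s.
With the tool pointing down it reaches from about 0.425 to 0.925 m from the base axis. Payload 6.8 kg.
Tool frame: the origin (TCP) lies midway between the tips of the shut fingers; the grasp point (between the pads) lies 19 mm behind it; y points along the fingers, z is the direction in which the jaws open and shut, and the axes are right-handed (so a half turn about y gives the same grasp; the last joint's range is limited). The gripper opens to 85 mm and grips with 20 to 120 N. Pads are 22 mm wide; open, the fingers measure 114 mm over their backs; the gripper's body (76 mm by 85 mm) begins 54 mm behind the grasp point. The pads swing forward as they close: fully open they stand 13 mm farther back than shut.
Start: joints at [1.227, 0.477, 0.022, 1.555, -0.011, 1.109, -0.083], TCP at [0.158, -0.656, 0.231] pointing down, gripper open.
Joint ranges: [-2.96, 2.96], [-0.34, 2.1], [-1.41, 1.46], [0.24, 2.44], [-1.37, 4.51], [0.17, 1.92], [-2.96, 2.96]. Speed limits (rad/s): [2.39, 2.39, 3.14, 3.14, 3.14, 3.14, 3.14].

## Interface

Orientations are given as a unit quaternion [w, x, y, z].
In Python, from station import bot gives the robot as it stands. The module is installed in compiled form; this text tells all that it offers.
- The arm moves only by the shell command python3 -m crank 'ROWS' [FORCE]. ROWS is JSON, a list of rows, each an object with "linear": the shift along the tool's x, y, z in m, a list of three; "dr": the turn, a rotation vector about the tool's x, y, z in degrees, a list of three; "hand": the gripper command: -1 is shut, 1 is fully open, values between are in proportion. A call has 1 to 10 rows; each row is the pose to reach, as a shift and turn from the pose commanded when the call began, along the tool's axes at that moment; what a row does not reach only later rows make up. A row lasts 1/12 s, in which the tool goes at most 41.7 mm and 7.16 degrees, less where a joint would pass 70% of its speed; a pose out of reach is approached as far as the arm can. A call with a gripper value outside its range is refused whole. The fingers move at their own pace and stop on an object; FORCE is the grip in N (left out, the last holds). Time passes only in rows, so rows that repeat a pose let the fingers close. It gives the time, the measured TCP pose, the force and the opening at its end, in the units of the state.
- bot.get_obs(): the state, without advancing time (a new reading comes with each control period).
- bot.read_camera(name): name is "side" or "top"; returns the picture (420x560x3 uint8, blue, green, red); there is no depth.
- bot.camera_params(name): a dict with "K" (3x3 intrinsics, pixels), "R" (3x3) and "t" (3): a world point X has camera coordinates R X + t. Camera axes: x right, y down, z forward; pixel columns grow to the right and rows downward; lengths in m; the calibration is good to about 2 mm. A picture is of the moment at which its call begins. camera_params takes no time and is no camera call.
- bot.hand_in(): hands the job in, once; it reports no verdict.
Trained networks look in the newest picture that a camera, given by its name, has taken for a name from the list of things; names that differ only in an ending like _2 or _b are one class to them, and where a whole thing is asked for, a point or a joint stands for the part that bears it (a point fixed in the world has none). Each returns a list of dicts, best first, with "score" (0 to 1); they miss things now and then, are a little off and sometimes report something else, mostly with a low value. They report only what shows in the picture. A call takes as long as a camera call.
- bot.search_frame(camera, target): "extent" ([left, top, right, bottom] in pixels, round what is visible of it).
- bot.cut_out(camera, target): "pixels" (420x560 bool, what is visible of it) and "extent" ([left, top, right, bottom] in pixels, round what is visible of it).
- bot.place_of(camera, target): "xy" ([column, row] in pixels: a listed point, or the origin of a listed thing).
The state is a dict: "t": time; "q": joint angles; "joint_vel": joint speeds; "joint_torque": joint torques, N m; "eef_pos": TCP position; "tool_rot": TCP orientation; "contact_force": force on the tool from outside, world axes, zero at the start; "torque": the same for the moment, N m; "gripper_width": opening from 0.0 (shut) to 1.0 (fully open).
Only numpy, scipy, OpenCV 4.12 (cv2) and the standard library are available. Lean on these libraries where they do the work, as an engineer would, in place of code of your own. Each camera call takes 0.05 s, during which the arm holds its last target. There are 200 camera calls.

## Task

Put white drying cartridges on the empty pan of the balance until the beam is level with the brass weights already on the other pan, and stand every remaining cartridge in the airtight storage box, and push the lid of the box shut against its gasket until the latch catches. Leave all cartridges standing upright, none on top of another, and leave the weights, the tumbler and the pink vase where they are.

Things in the scene. Friction and masses are not known exactly. Their poses are not given: they have to be found in the camera images.
- cartridge0: drying cartridge, 100 g (give or take 4 g): upright white drum 64 mm across and 36 mm high with blue slots, carrying a central orange grip stem 22 mm across that rises another 44 mm (80 mm tall in all). Origin: centre of the underside; z runs up the stem. Five or six cartridges are present; they stand on the counter
- cartridge1: drying cartridge, 100 g (give or take 4 g): upright white drum 64 mm across and 36 mm high with blue slots, carrying a central orange grip stem 22 mm across that rises another 44 mm (80 mm tall in all). Origin: centre of the underside; z runs up the stem. Five or six cartridges are present; they stand on the counter
- cartridge2: drying cartridge, 100 g (give or take 4 g): upright white drum 64 mm across and 36 mm high with blue slots, carrying a central orange grip stem 22 mm across that rises another 44 mm (80 mm tall in all). Origin: centre of the underside; z runs up the stem. Five or six cartridges are present; they stand on the counter
- cartridge3: drying cartridge, 100 g (give or take 4 g): upright white drum 64 mm across and 36 mm high with blue slots, carrying a central orange grip stem 22 mm across that rises another 44 mm (80 mm tall in all). Origin: centre of the underside; z runs up the stem. Five or six cartridges are present; they stand on the counter
- cartridge4: drying cartridge, 100 g (give or take 4 g): upright white drum 64 mm across and 36 mm high with blue slots, carrying a central orange grip stem 22 mm across that rises another 44 mm (80 mm tall in all). Origin: centre of the underside; z runs up the stem. Five or six cartridges are present; they stand on the counter
- cartridge5: drying cartridge, 100 g (give or take 4 g): upright white drum 64 mm across and 36 mm high with blue slots, carrying a central orange grip stem 22 mm across that rises another 44 mm (80 mm tall in all). Origin: centre of the underside; z runs up the stem. Five or six cartridges are present; they stand on the counter
- weight_a: small brass weight, 100 g, 26 mm across, 34 mm high; one, two or all three of these weights are present and stand on the weight pan of the balance. Origin: centre of the underside
- weight_b: small brass weight, 100 g, 26 mm across, 34 mm high; one, two or all three of these weights are present and stand on the weight pan of the balance. Origin: centre of the underside
- weight_big: large brass weight, 200 g, 33 mm across, 40 mm high; one, two or all three of these weights are present and stand on the weight pan of the balance. Origin: centre of the underside
- balance: two-pan counter balance; fixed grey housing 370 x 130 x 45 mm. Origin: on the counter under the centre of the load pan; x points to the weight pan, whose centre lies 220 mm along x; z up. A white dial 130 mm high with a black needle stands midway between the pans. It stands on the left or the right of the counter, and the storage box on the other side
- load_pan_top (a point): centre of the upper face of the empty load pan (the one nearer the robot), a square steel tray, 157 mm inside, rim 28 mm high; moves with the pan, 80 mm above the counter when level; axes as the balance
- weight_pan_top (a point): centre of the upper face of the weight pan, the same kind of tray, farther from the robot; it goes down as much as the load pan goes up
- load_pan (a joint): height of the load pan in m: 0 when the beam is level, positive when the load pan is up because the weights are heavier, negative when it is down; it moves about 1.6 mm for each 10 g of difference up to stops at +15 and -15 mm (one cartridge too few or too many sends it to the stop), and it settles in about 1 s
- store: fixed airtight storage box of white plastic, outside 190 mm (x) by 250 mm (y), 100 mm high, walls and floor 6 mm, open at the top. Origin: centre of the underside on the counter; x points to the hinge side, -x to the latch side facing the robot. A black rubber gasket along the rim of the latch side stands 11 mm above the wall; two orange cheeks at the middle of that wall hold a sprung latch bolt
- store_floor (a point): centre of the box's inner floor, 6 mm above the counter; axes as the box; inside 178 mm (x) by 238 mm (y), 94 mm deep
- lid_hinge (a point): middle of the lid's hinge line, 95 mm along the box's x axis from its centre and 104 mm above the counter; the hinge line runs along the box's y axis
- lid_edge (a point): middle of the lid's free edge, on its outer face: 197 mm from the hinge line. The lid is a blue panel 197 x 250 mm, 6 mm thick (outer face 6 mm beyond the hinge plane), and an orange tab 50 mm wide with a catch, at the middle of the free edge, reaches 14 mm farther out and 27 mm below the panel
- lid (a joint): opening angle of the lid in rad: 0 closed and latched (panel level, its outer face 110 mm above the counter), 1.57 standing upright; the stiff hinge (0.3 N m) keeps it where it is left. It meets the gasket at about 0.04; from there it must be pushed down with about 7 to 12 N near the free edge until the latch catches just below 0; the lid's stop is at -0.015. Let go before that, it stays at or springs back to about 0.02 or more; latched it stays below 0.01
- tumbler: clear glass tumbler, 66 mm across and 75 mm high, standing among the cartridges; fragile, to be left alone. Origin: centre of the underside
- pink_vase: round pink glass vase, 88 mm across and 105 mm high, beyond the cartridges; fragile, to be left alone. Origin: centre of the underside

How it is judged:
At the end, for the whole second after the job is handed in: The load pan is within 5 mm of level, every cartridge present stands upright (within about 11 degrees) and at rest on the floor of the load pan or on the floor of the box, the weights still stand on their pan, and the lid stays latched (below 0.012 rad) (value of joint load_pan between -0.005 and 0.005 m and value of joint lid below 0.012 rad and ((x of cartridge0 in the frame of load_pan_top between -0.078 and 0.078 m and y of cartridge0 in the frame of load_pan_top between -0.078 and 0.078 m and z of cartridge0 in the frame of load_pan_top between -0.008 and 0.015 m) or (x of cartridge0 in the frame of store_floor between -0.09 and 0.09 m and y of cartridge0 in the frame of store_floor between -0.12 and 0.12 m and z of cartridge0 in the frame of store_floor between -0.008 and 0.015 m)) and angle between each of cartridge0, cartridge1, cartridge2, cartridge3, cartridge4, cartridge5's own z axis and vertical below 0.2 rad and linear speed of each of cartridge0, cartridge1, cartridge2, cartridge3, cartridge4, cartridge5 below 0.03 m/s and ((x of cartridge1 in the frame of load_pan_top between -0.078 and 0.078 m and y of cartridge1 in the frame of load_pan_top between -0.078 and 0.078 m and z of cartridge1 in the frame of load_pan_top between -0.008 and 0.015 m) or (x of cartridge1 in the frame of store_floor between -0.09 and 0.09 m and y of cartridge1 in the frame of store_floor between -0.12 and 0.12 m and z of cartridge1 in the frame of store_floor between -0.008 and 0.015 m)) and ((x of cartridge2 in the frame of load_pan_top between -0.078 and 0.078 m and y of cartridge2 in the frame of load_pan_top between -0.078 and 0.078 m and z of cartridge2 in the frame of load_pan_top between -0.008 and 0.015 m) or (x of cartridge2 in the frame of store_floor between -0.09 and 0.09 m and y of cartridge2 in the frame of store_floor between -0.12 and 0.12 m and z of cartridge2 in the frame of store_floor between -0.008 and 0.015 m)) and ((x of cartridge3 in the frame of load_pan_top between -0.078 and 0.078 m and y of cartridge3 in the frame of load_pan_top between -0.078 and 0.078 m and z of cartridge3 in the frame of load_pan_top between -0.008 and 0.015 m) or (x of cartridge3 in the frame of store_floor between -0.09 and 0.09 m and y of cartridge3 in the frame of store_floor between -0.12 and 0.12 m and z of cartridge3 in the frame of store_floor between -0.008 and 0.015 m)) and ((x of cartridge4 in the frame of load_pan_top between -0.078 and 0.078 m and y of cartridge4 in the frame of load_pan_top between -0.078 and 0.078 m and z of cartridge4 in the frame of load_pan_top between -0.008 and 0.015 m) or (x of cartridge4 in the frame of store_floor between -0.09 and 0.09 m and y of cartridge4 in the frame of store_floor between -0.12 and 0.12 m and z of cartridge4 in the frame of store_floor between -0.008 and 0.015 m)) and ((x of cartridge5 in the frame of load_pan_top between -0.078 and 0.078 m and y of cartridge5 in the frame of load_pan_top between -0.078 and 0.078 m and z of cartridge5 in the frame of load_pan_top between -0.008 and 0.015 m) or (x of cartridge5 in the frame of store_floor between -0.09 and 0.09 m and y of cartridge5 in the frame of store_floor between -0.12 and 0.12 m and z of cartridge5 in the frame of store_floor between -0.008 and 0.015 m)) and x of weight_a in the frame of weight_pan_top between -0.08 and 0.08 m and y of weight_a in the frame of weight_pan_top between -0.08 and 0.08 m and z of weight_a in the frame of weight_pan_top between -0.008 and 0.015 m and x of weight_b in the frame of weight_pan_top between -0.08 and 0.08 m and y of weight_b in the frame of weight_pan_top between -0.08 and 0.08 m and z of weight_b in the frame of weight_pan_top between -0.008 and 0.015 m and x of weight_big in the frame of weight_pan_top between -0.08 and 0.08 m and y of weight_big in the frame of weight_pan_top between -0.08 and 0.08 m and z of weight_big in the frame of weight_pan_top between -0.008 and 0.015 m); the robot touches nothing.
It fails at once if the tumbler is pushed more than 6 cm away or knocked over (distance of tumbler from where it was at the start of the episode above 0.06 m or angle between tumbler's own z axis and vertical above 0.6 rad).
It fails at once if the pink vase is pushed more than 6 cm away or knocked over (distance of pink_vase from where it was at the start of the episode above 0.06 m or angle between pink_vase's own z axis and vertical above 0.6 rad).
Of cartridge0, cartridge1, cartridge2, cartridge3, cartridge4, cartridge5 only 5 to 6 are there at a start; the rules pass over those that are not, and their reading is None.
Of weight_a, weight_b, weight_big only 1 to 3 are there at a start; the rules pass over those that are not, and their reading is None.
At some moment in a run one of cartridge0, cartridge1, cartridge2, cartridge3, cartridge4, cartridge5 may be knocked a few centimetres aside while the robot is not near it.
It also fails if it takes over 208 s, if anything falls off the work surface, if the arm or the gripper's body presses on something with over 40 N, if the wrist force passes 120 N, or if a joint passes its speed limit or range.

## Working session

There is one attempt and no reset: what is moved stays moved. The work goes in short steps, Python scripts to look and compute and a shell command to move; the robot and the scene stay as the last step left them, time stands still between calls to the robot, and variables do not carry over. Pictures are saved under pics/ and viewed, about 12 in all and at most 16, crops included, and the job is handed in when it is done.

```bash
mkdir -p pics
cat > h.py <<'E'
import numpy as np, cv2
from station import bot
from scipy.spatial.transform import Rotation as Ro
def snap(c,f=None):
    im=bot.read_camera(c)
    if f: cv2.imwrite('pics/'+f,im)
    return im
def ray(c,xy,z):
    p=bot.camera_params(c);K,R,t=map(np.array,(p['K'],p['R'],p['t']))
    C=-R.T@t; d=R.T@np.linalg.solve(K,[xy[0],xy[1],1]); return C+d*(z-C[2])/d[2]
def proj(c,X):
    p=bot.camera_params(c);K,R,t=map(np.array,(p['K'],p['R'],p['t']))
    u=K@(R@np.array(X)+t); return u[:2]/u[2]
def tool():
    o=bot.get_obs(); q=o['tool_rot']; return np.array(o['eef_pos']),Ro.from_quat([q[1],q[2],q[3],q[0]])
E
python3 - <<'E'
from h import *
for c in ('top','side'):
    snap(c,c+'0.png')
    p=bot.camera_params(c);R=np.array(p['R']);print(c,-R.T@np.array(p['t']),np.array(p['K'])[0,0])
    for n in ('cartridge0','weight_a','weight_big','balance','load_pan_top','weight_pan_top','store','lid_edge','lid_hinge','tumbler','pink_vase'):
        for d in bot.place_of(c,n)[:7]:
            z={'load_pan_top':.095,'weight_pan_top':.065,'weight_a':.065,'weight_big':.065,'lid_hinge':.104,'lid_edge':.3}.get(n,0)
            if d['score']>.3: print(n,round(d['score'],2),np.round(d['xy']),ray(c,d['xy'],z).round(3))
o=bot.get_obs();print(o['t']);p,r=tool();print(p,r.as_matrix().round(3))
E
```

```text
top [0.31392875 0.00894579 1.39655381] 515.4907713759649
cartridge0 0.96 [268. 210.] [0.539 0.001 0.   ]
cartridge0 0.94 [236. 174.] [0.644 0.086 0.   ]
cartridge0 0.68 [308. 247.] [ 0.435 -0.104  0.   ]
cartridge0 0.56 [271. 173.] [ 0.643 -0.009  0.   ]
cartridge0 0.56 [300. 215.] [ 0.524 -0.087  0.   ]
weight_a 0.47 [370. 161.] [ 0.655 -0.275  0.065]
weight_big 0.46 [377. 136.] [ 0.726 -0.297  0.065]
balance 0.85 [387. 232.] [ 0.47  -0.323  0.   ]
load_pan_top 0.9 [395. 228.] [ 0.47  -0.322  0.095]
load_pan_top 0.7 [370. 159.] [ 0.652 -0.267  0.095]
weight_pan_top 0.71 [379. 151.] [ 0.682 -0.3    0.065]
store 0.63 [151. 236.] [0.476 0.32  0.   ]
lid_edge 0.61 [140. 153.] [0.624 0.28  0.3  ]
lid_hinge 0.88 [152. 194.] [0.57  0.295 0.104]
lid_hinge 0.74 [377. 135.] [ 0.715 -0.287  0.104]
tumbler 0.73 [270. 245.] [ 0.444 -0.001  0.   ]
pink_vase 0.95 [284. 132.] [ 0.761 -0.048  0.   ]
side [ 0.52690288 -0.67153222  0.76436045] 400.3202014860288
cartridge0 0.95 [315. 205.] [0.65  0.098 0.   ]
cartridge0 0.85 [317. 234.] [ 0.644 -0.006 -0.   ]
cartridge0 0.63 [232. 260.] [ 0.432 -0.079 
[... 155 characters left out ...]
65]
weight_a 0.47 [276. 261.] [ 0.536 -0.136  0.065]
weight_big 0.83 [384. 323.] [ 0.738 -0.294  0.065]
weight_big 0.64 [250. 160.] [0.475 0.223 0.065]
balance 0.78 [245. 362.] [ 0.467 -0.327  0.   ]
balance 0.36 [239. 337.] [ 0.455 -0.275  0.   ]
load_pan_top 0.67 [239. 338.] [ 0.464 -0.326  0.095]
weight_pan_top 0.7 [359. 325.] [ 0.688 -0.295  0.065]
store 0.62 [247. 157.] [0.461 0.318 0.   ]
lid_edge 0.67 [302.  74.] [0.618 0.262 0.3  ]
lid_hinge 0.75 [281. 129.] [0.567 0.314 0.104]
tumbler 0.85 [238. 235.] [0.444 0.002 0.   ]
pink_vase 0.95 [368. 243.] [ 0.766 -0.043  0.   ]
1.2
[ 0.15770785 -0.65632382  0.23130667] [[-0.972 -0.     0.234]
 [-0.234  0.    -0.972]
 [ 0.    -1.    -0.   ]]
```

View pics/top0.png

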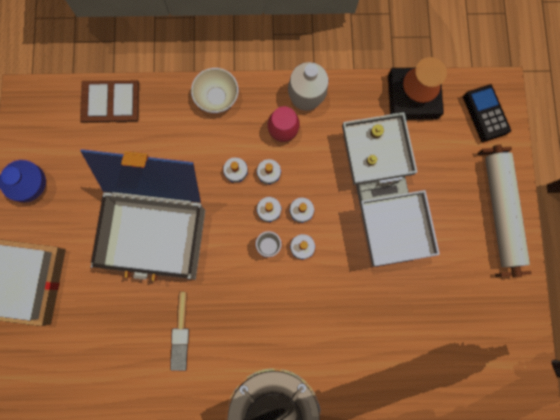

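View pics/side0.png

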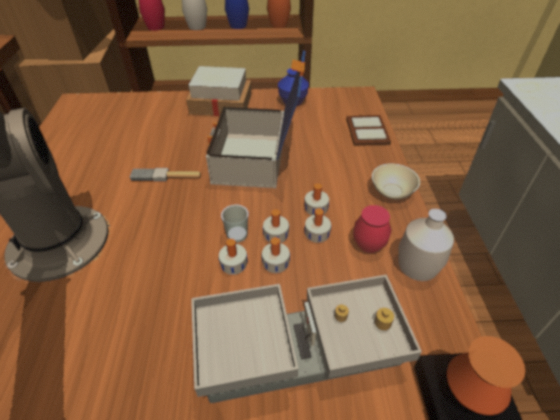

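The top view shows five cartridges in the middle, the tumbler at (268,244), and the vase at (284,123). The balance is on the right with two brass weights, and the open box is on the left. Next I'll refine the stem, pan, box and lid positions using both cameras.

```bash
cat >> h.py <<'E'
def stems(c,im):
    hsv=cv2.cvtColor(im,cv2.COLOR_BGR2HSV); m=cv2.inRange(hsv,(5,190,170),(16,255,255))
    n,l,s,ce=cv2.connectedComponentsWithStats(m)
    return [(int(s[i,4]),ce[i].round(1)) for i in range(1,n) if 12<s[i,4]<400]
def tri(a,b):
    # two-camera triangulation: a in top, b in side
    P=[]
    for c in('top','side'):
        p=bot.camera_params(c);P.append(np.array(p['K'])@np.c_[p['R'],p['t']])
    X=cv2.triangulatePoints(P[0],P[1],np.float64(a).reshape(2,1),np.float64(b).reshape(2,1)); return (X[:3]/X[3]).ravel()
E
python3 - <<'E'
from h import *
I={}
for c in('top','side'):
    I[c]=snap(c)
    for a,ce in stems(c,I[c]): print(c,a,ce,ray(c,ce,.062).round(3))
P=lambda c,n:bot.place_of(c,n)[0]['xy']
for n in('load_pan_top','weight_pan_top','lid_hinge','lid_edge','store_floor'):
    try: print(n,tri(P('top',n),P('side',n)).round(3))
    except Exception as e: print(n,e)
w=cv2.resize(I['side'][270:400,180:420],None,fx=3,fy=3,interpolation=cv2.INTER_CUBIC);cv2.imwrite('pics/w.png',w)
E
```

```text
side 54 [297.6  65.3] [0.654 0.809 0.062]
side 24 [230.  242.5] [ 0.433 -0.076  0.062]
load_pan_top [ 0.467 -0.329  0.097]
weight_pan_top [ 0.682 -0.299  0.063]
lid_hinge [0.567 0.296 0.11 ]
lid_edge [0.624 0.28  0.288]
store_floor [0.473 0.308 0.006]
```

View pics/w.png

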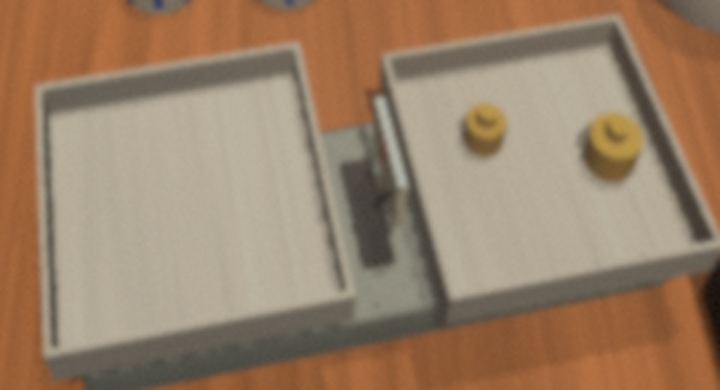

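The crop shows one small and one large brass weight, 300 g in all, so three cartridges go on the pan. Now I'll get the stem positions from the masks.

```bash
cat >> h.py <<'E'
def carts():
    out={}
    for c in('top','side'):
        im=snap(c); hsv=cv2.cvtColor(im,cv2.COLOR_BGR2HSV); L=[]
        for d in bot.cut_out(c,'cartridge0'):
            if d['score']<.35: continue
            m=np.array(d['pixels']); w=m&(hsv[...,1]>150)&(hsv[...,0]<22); 
            if w.sum()<8: continue
            v,u=np.nonzero(w); L.append(np.array([u.mean(),v.mean()]))
        out[c]=L
    for s in out['side']:
        g=ray('side',s,.058)
        k=sorted((np.hypot(*(ray('top',t,.07)-g)[:2]),i) for i,t in enumerate(out['top']))
        if k and k[0][0]<.04:
            X=tri(out['top'][k[0][1]],s); print('cart',X.round(3),'top@.07',ray('top',out['top'][k[0][1]],.07).round(3)[:2],'side',g.round(3)[:2])
        else: print('side only',g.round(3))
    print(len(out['top']),len(out['side']))
E
python3 -c "
from h import *
carts()"
python3 -m crank '[{"linear":[-0.04,0,0],"dr":[0,7,0],"hand":0.1},{"linear":[-0.08,0,0],"dr":[0,13.5,0],"hand":0.1},{"linear":[-0.12,0,-0.02],"dr":[0,13.5,0],"hand":0.1},{"linear":[-0.16,0,-0.04],"dr":[0,13.5,0],"hand":0.1},{"linear":[-0.16,0,-0.04],"dr":[0,13.5,0],"hand":0.1}]' 40
python3 -c "
from h import *
p,r=tool();print(p,r.as_matrix().round(3))"
```

```text
cart [0.538 0.    0.062] top@.07 [0.536 0.   ] side [0.539 0.004]
cart [ 0.435 -0.087  0.061] top@.07 [ 0.434 -0.087] side [ 0.435 -0.085]
cart [0.65  0.088 0.065] top@.07 [0.647 0.088] side [0.652 0.096]
cart [ 0.643 -0.003  0.061] top@.07 [ 0.641 -0.002] side [0.644 0.   ]
cart [ 0.535 -0.089  0.061] top@.07 [ 0.534 -0.088] side [ 0.535 -0.086]
5 5
t: 2.42
eef_pos: [0.3131, -0.5738, 0.2311]
tool_rot: [0.006, -0.002, 0.708, -0.706]
contact_force: [2.2, 0.4, -0.2]
gripper_width: 0.55
[ 0.31314333 -0.57380251  0.23114254] [[-1.     0.005  0.012]
 [-0.011  0.004 -1.   ]
 [-0.005 -1.    -0.004]]
```

```bash
python3 -m crank '[{"linear":[-0.11,0,-0.24],"dr":[0,0,0],"hand":0.1},{"linear":[-0.11,0,-0.24],"dr":[0,0,0],"hand":0.1},{"linear":[-0.11,0,-0.24],"dr":[0,0,0],"hand":0.1},{"linear":[-0.11,0,-0.24],"dr":[0,0,0],"hand":0.1},{"linear":[-0.11,0,-0.24],"dr":[0,0,0],"hand":0.1},{"linear":[-0.11,0,-0.24],"dr":[0,0,0],"hand":0.1},{"linear":[-0.11,0,-0.24],"dr":[0,0,0],"hand":0.1},{"linear":[-0.11,0,-0.24],"dr":[0,0,0],"hand":0.1}]'
python3 -m crank '[{"linear":[-0.112,0,-0.246],"dr":[0,0,0],"hand":0.1},{"linear":[-0.112,0,-0.246],"dr":[0,0,0],"hand":0.1},{"linear":[-0.112,0,-0.246],"dr":[0,0,0],"hand":0.1},{"linear":[-0.112,0,-0.246],"dr":[0,0,0],"hand":0.1},{"linear":[-0.112,0,-0.246],"dr":[0,0,0],"hand":0.1},{"linear":[-0.112,0,-0.246],"dr":[0,0,0],"hand":0.1},{"linear":[-0.112,0,-0.246],"dr":[0,0,0],"hand":0.1},{"linear":[-0.112,0,-0.246],"dr":[0,0,0],"hand":0.1},{"linear":[-0.112,0,-0.246],"dr":[0,0,0],"hand":0.1},{"linear":[-0.112,0,-0.246],"dr":[0,0,0],"hand":0.1}]'
python3 -c "
from h import *
p,r=tool();print(p,r.as_matrix().round(3))"
```

```text
t: 3.08
eef_pos: [0.4166, -0.3354, 0.2317]
tool_rot: [0.003, -0.002, 0.708, -0.707]
contact_force: [0.1, 0.3, -0.2]
gripper_width: 0.55
t: 3.92
eef_pos: [0.5255, -0.0961, 0.2312]
tool_rot: [0.001, -0.001, -0.707, 0.707]
contact_force: [-0.4, -0.3, -0.8]
gripper_width: 0.549
[ 0.52545888 -0.09610047  0.23116898] [[-1.    -0.001 -0.002]
 [ 0.002 -0.001 -1.   ]
 [ 0.001 -1.     0.001]]
```

```bash
python3 -m crank '[{"linear":[-0.009,0.03,-0.008],"dr":[0,0,0],"hand":0.1},{"linear":[-0.009,0.06,-0.008],"dr":[0,0,0],"hand":0.1},{"linear":[-0.009,0.1,-0.008],"dr":[0,0,0],"hand":0.1},{"linear":[-0.009,0.1,-0.008],"dr":[0,0,0],"hand":0.1},{"linear":[-0.009,0.1,-0.008],"dr":[0,0,0],"hand":0.1}]'
python3 -c "
from h import *
snap('side','s1.png');snap('top','t1.png')
p,r=tool();print(p,r.as_matrix().round(3))"
```

```text
t: 4.33
eef_pos: [0.5329, -0.088, 0.1301]
tool_rot: [0.003, 0.001, -0.707, 0.707]
contact_force: [0.6, 0.3, 1.5]
gripper_width: 0.55
[ 0.53583556 -0.0874099   0.13319896] [[-1.     0.002 -0.002]
 [ 0.002 -0.001 -1.   ]
 [-0.002 -1.     0.001]]
```

View pics/s1.png

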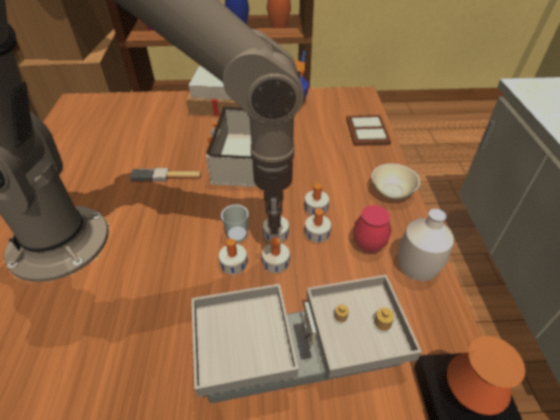

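The gripper, at pixel (275,215), is centred above cartridge D at (275,250). I'll descend and grip.

```bash
python3 -m crank '[{"linear":[0,0.03,0],"dr":[0,0,0],"hand":0.1},{"linear":[0,0.06,0],"dr":[0,0,0],"hand":0.1},{"linear":[0,0.087,0],"dr":[0,0,0],"hand":0.1},{"linear":[0,0.087,0],"dr":[0,0,0],"hand":0.1},{"linear":[0,0.087,0],"dr":[0,0,0],"hand":-1},{"linear":[0,0.087,0],"dr":[0,0,0],"hand":-1},{"linear":[0,0.087,0],"dr":[0,0,0],"hand":-1},{"linear":[0,0.087,0],"dr":[0,0,0],"hand":-1},{"linear":[0,0.087,0],"dr":[0,0,0],"hand":-1},{"linear":[0,0.087,0],"dr":[0,0,0],"hand":-1}]' 40
python3 -m crank '[{"linear":[0,-0.04,0],"dr":[0,0,0],"hand":-1},{"linear":[0,-0.08,0],"dr":[0,0,0],"hand":-1},{"linear":[0,-0.12,0],"dr":[0,0,0],"hand":-1},{"linear":[0,-0.16,0],"dr":[0,0,0],"hand":-1},{"linear":[0,-0.18,0],"dr":[0,0,0],"hand":-1},{"linear":[0,-0.18,0],"dr":[0,0,0],"hand":-1}]'
```

```text
t: 5.27
eef_pos: [0.537, -0.0865, 0.0468]
tool_rot: [-0.002, -0.002, -0.707, 0.707]
contact_force: [-0.4, -0.9, 8.4]
gripper_width: 0.245
t: 5.77
eef_pos: [0.5382, -0.0861, 0.2312]
tool_rot: [-0.004, -0.004, -0.707, 0.708]
contact_force: [0.3, -0.0, -1.1]
gripper_width: 0.247
```

```bash
python3 -m crank '[{"linear":[0.104,0,0.285],"dr":[0,0,0],"hand":-1},{"linear":[0.104,0,0.285],"dr":[0,0,0],"hand":-1},{"linear":[0.104,0,0.285],"dr":[0,0,0],"hand":-1},{"linear":[0.104,0,0.285],"dr":[0,0,0],"hand":-1},{"linear":[0.104,0,0.285],"dr":[0,0,0],"hand":-1},{"linear":[0.104,0,0.285],"dr":[0,0,0],"hand":-1},{"linear":[0.104,0,0.285],"dr":[0,0,0],"hand":-1},{"linear":[0.104,0,0.285],"dr":[0,0,0],"hand":-1},{"linear":[0.104,0,0.285],"dr":[0,0,0],"hand":-1},{"linear":[0.104,0,0.285],"dr":[0,0,0],"hand":-1}]'
python3 -c "
from h import *
snap('side','s2.png');snap('top','t2.png')
a=cv2.imread('pics/s2.png')[230:420,150:430];b=cv2.imread('pics/t2.png')[100:290,300:480]
cv2.imwrite('pics/c2.png',cv2.resize(np.hstack([a,b]),None,fx=1.7,fy=1.7))
p,r=tool();print(p,r.as_matrix().round(3))"
```

```text
t: 6.6
eef_pos: [0.4302, -0.3712, 0.224]
tool_rot: [-0.001, 0.001, 0.707, -0.707]
contact_force: [0.1, 0.7, -1.6]
gripper_width: 0.245
[ 0.43162635 -0.36926951  0.22416402] [[-1.     0.     0.002]
 [-0.002  0.001 -1.   ]
 [-0.    -1.    -0.001]]
```

View pics/c2.png

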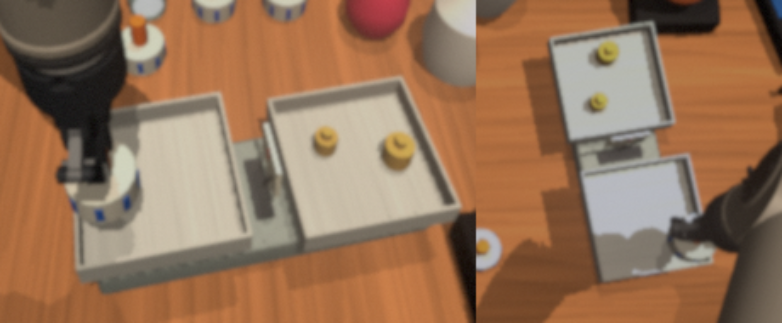

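```bash
python3 -m crank '[{"linear":[-0.003,0.02,0.001],"dr":[0,0,0],"hand":-1},{"linear":[-0.003,0.04,0.001],"dr":[0,0,0],"hand":-1},{"linear":[-0.003,0.06,0.001],"dr":[0,0,0],"hand":-1},{"linear":[-0.003,0.07,0.001],"dr":[0,0,0],"hand":-1},{"linear":[-0.003,0.079,0.001],"dr":[0,0,0],"hand":-1},{"linear":[-0.003,0.08,0.001],"dr":[0,0,0],"hand":-1},{"linear":[-0.003,0.08,0.001],"dr":[0,0,0],"hand":-1}]'
python3 -m crank '[{"linear":[0,0,0],"dr":[0,0,0],"hand":0.1},{"linear":[0,0,0],"dr":[0,0,0],"hand":0.1},{"linear":[0,0,0],"dr":[0,0,0],"hand":0.1},{"linear":[0,0,0],"dr":[0,0,0],"hand":0.1},{"linear":[0,-0.03,0],"dr":[0,0,0],"hand":0.1},{"linear":[0,-0.06,0],"dr":[0,0,0],"hand":0.1},{"linear":[0,-0.08,0],"dr":[0,0,0],"hand":0.1},{"linear":[0,-0.08,0],"dr":[0,0,0],"hand":0.1},{"linear":[0,-0.08,0],"dr":[0,0,0],"hand":0.1}]'
python3 -c "
from h import *
p,r=tool();print(p,r.as_matrix().round(3))"
```

```text
t: 7.28
eef_pos: [0.4343, -0.3716, 0.1444]
tool_rot: [0.0, -0.0, 0.707, -0.707]
contact_force: [0.7, 0.6, -1.8]
gripper_width: 0.247
t: 8.03
eef_pos: [0.4346, -0.3726, 0.2259]
tool_rot: [-0.001, -0.001, -0.706, 0.708]
contact_force: [0.1, -0.0, -0.2]
gripper_width: 0.551
[ 0.43463189 -0.37264103  0.2259467 ] [[-1.     0.003 -0.   ]
 [ 0.    -0.002 -1.   ]
 [-0.003 -1.     0.002]]
```

```bash
python3 -m crank '[{"linear":[0,0,-0.286],"dr":[0,0,0],"hand":0.1},{"linear":[0,0,-0.286],"dr":[0,0,0],"hand":0.1},{"linear":[0,0,-0.286],"dr":[0,0,0],"hand":0.1},{"linear":[0,0,-0.286],"dr":[0,0,0],"hand":0.1},{"linear":[0,0,-0.286],"dr":[0,0,0],"hand":0.1},{"linear":[0,0,-0.286],"dr":[0,0,0],"hand":0.1},{"linear":[0,0,-0.286],"dr":[0,0,0],"hand":0.1},{"linear":[0,0,-0.286],"dr":[0,0,0],"hand":0.1},{"linear":[0,0,-0.286],"dr":[0,0,0],"hand":0.1}]'
python3 -c "
from h import *
carts()
p,r=tool();print(p,r.as_matrix().round(3))"
```

```text
t: 8.78
eef_pos: [0.4333, -0.0841, 0.2236]
tool_rot: [0.001, -0.002, 0.707, -0.707]
contact_force: [0.2, 0.1, -0.3]
gripper_width: 0.55
side only [ 0.418 -0.325  0.058]
cart [0.65  0.088 0.062] top@.07 [0.647 0.088] side [0.651 0.093]
side only [ 0.435 -0.084  0.058]
cart [ 0.643 -0.002  0.06 ] top@.07 [ 0.641 -0.002] side [0.644 0.   ]
cart [0.538 0.    0.061] top@.07 [0.536 0.   ] side [0.539 0.003]
4 5
[ 0.43347836 -0.08753156  0.22381368] [[-1.    -0.001 -0.002]
 [ 0.002 -0.    -1.   ]
 [ 0.001 -1.     0.   ]]
```

```bash
python3 -m crank '[{"linear":[-0.0015,0.04,0],"dr":[0,0,0],"hand":0.1},{"linear":[-0.0015,0.08,0],"dr":[0,0,0],"hand":0.1},{"linear":[-0.0015,0.12,0],"dr":[0,0,0],"hand":0.1},{"linear":[-0.0015,0.15,0],"dr":[0,0,0],"hand":0.1},{"linear":[-0.0015,0.175,0],"dr":[0,0,0],"hand":0.1},{"linear":[-0.0015,0.175,0],"dr":[0,0,0],"hand":0.1},{"linear":[-0.0015,0.175,0],"dr":[0,0,0],"hand":0.1}]'
python3 -m crank '[{"linear":[0,0,0],"dr":[0,0,0],"hand":-1},{"linear":[0,0,0],"dr":[0,0,0],"hand":-1},{"linear":[0,0,0],"dr":[0,0,0],"hand":-1},{"linear":[0,0,0],"dr":[0,0,0],"hand":-1},{"linear":[0,0,0],"dr":[0,0,0],"hand":-1},{"linear":[0,-0.04,0],"dr":[0,0,0],"hand":-1},{"linear":[0,-0.08,0],"dr":[0,0,0],"hand":-1},{"linear":[0,-0.12,0],"dr":[0,0,0],"hand":-1},{"linear":[0,-0.16,0],"dr":[0,0,0],"hand":-1},{"linear":[0,-0.175,0],"dr":[0,0,0],"hand":-1}]'
```

```text
t: 9.57
eef_pos: [0.4344, -0.0869, 0.0485]
tool_rot: [-0.002, -0.001, 0.707, -0.707]
contact_force: [0.7, 0.4, -0.3]
gripper_width: 0.552
t: 10.4
eef_pos: [0.4377, -0.0861, 0.2302]
tool_rot: [-0.003, -0.003, -0.707, 0.708]
contact_force: [1.2, -0.8, -0.8]
gripper_width: 0.242
```

```bash
python3 -m crank '[{"linear":[-0.077,0,0.274],"dr":[0,0,0],"hand":-1},{"linear":[-0.077,0,0.274],"dr":[0,0,0],"hand":-1},{"linear":[-0.077,0,0.274],"dr":[0,0,0],"hand":-1},{"linear":[-0.077,0,0.274],"dr":[0,0,0],"hand":-1},{"linear":[-0.077,0,0.274],"dr":[0,0,0],"hand":-1},{"linear":[-0.077,0,0.274],"dr":[0,0,0],"hand":-1},{"linear":[-0.077,0,0.274],"dr":[0,0,0],"hand":-1},{"linear":[-0.077,0,0.274],"dr":[0,0,0],"hand":-1},{"linear":[-0.077,0,0.274],"dr":[0,0,0],"hand":-1},{"linear":[-0.077,0,0.274],"dr":[0,0,0],"hand":-1}]'
python3 -c "
from h import *
snap('side','s3.png');snap('top','t3.png')
a=cv2.imread('pics/s3.png')[230:420,150:430];b=cv2.imread('pics/t3.png')[100:290,300:480]
cv2.imwrite('pics/c3.png',cv2.resize(np.hstack([a,b]),None,fx=1.7,fy=1.7))
p,r=tool();print(p,r.as_matrix().round(3))"
```

```text
t: 11.23
eef_pos: [0.5122, -0.3591, 0.2242]
tool_rot: [0.0, -0.0, 0.707, -0.707]
contact_force: [-0.2, 0.4, -1.4]
gripper_width: 0.242
[ 0.51250501 -0.35827091  0.22453237] [[-1.     0.     0.002]
 [-0.002  0.001 -1.   ]
 [-0.    -1.    -0.001]]
```

View pics/c3.png

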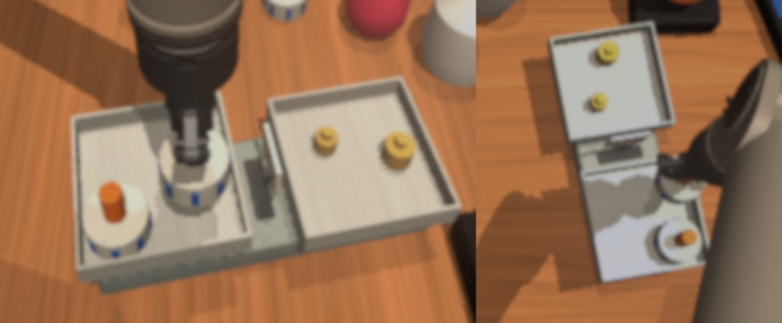

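The first cartridge stands in the pan's near corner, at crop pixel (115,220). The second hangs over its slot at (193,180) with a clear gap, so I'll lower it.

```bash
python3 -m crank '[{"linear":[0,0.02,0.002],"dr":[0,0,0],"hand":-1},{"linear":[0,0.04,0.002],"dr":[0,0,0],"hand":-1},{"linear":[0,0.06,0.002],"dr":[0,0,0],"hand":-1},{"linear":[0,0.07,0.002],"dr":[0,0,0],"hand":-1},{"linear":[0,0.077,0.002],"dr":[0,0,0],"hand":-1},{"linear":[0,0.078,0.002],"dr":[0,0,0],"hand":-1},{"linear":[0,0.078,0.002],"dr":[0,0,0],"hand":-1}]'
python3 -m crank '[{"linear":[0,0,0],"dr":[0,0,0],"hand":0.1},{"linear":[0,0,0],"dr":[0,0,0],"hand":0.1},{"linear":[0,0,0],"dr":[0,0,0],"hand":0.1},{"linear":[0,0,0],"dr":[0,0,0],"hand":0.1},{"linear":[0,-0.03,0],"dr":[0,0,0],"hand":0.1},{"linear":[0,-0.06,0],"dr":[0,0,0],"hand":0.1},{"linear":[0,-0.08,0],"dr":[0,0,0],"hand":0.1},{"linear":[0,-0.08,0],"dr":[0,0,0],"hand":0.1},{"linear":[0,-0.08,0],"dr":[0,0,0],"hand":0.1}]'
python3 -m crank '[{"linear":[-0.026,0,-0.361],"dr":[0,0,0],"hand":0.1},{"linear":[-0.026,0,-0.361],"dr":[0,0,0],"hand":0.1},{"linear":[-0.026,0,-0.361],"dr":[0,0,0],"hand":0.1},{"linear":[-0.026,0,-0.361],"dr":[0,0,0],"hand":0.1},{"linear":[-0.026,0,-0.361],"dr":[0,0,0],"hand":0.1},{"linear":[-0.026,0,-0.361],"dr":[0,0,0],"hand":0.1},{"linear":[-0.026,0,-0.361],"dr":[0,0,0],"hand":0.1},{"linear":[-0.026,0,-0.361],"dr":[0,0,0],"hand":0.1},{"linear":[-0.026,0,-0.361],"dr":[0,0,0],"hand":0.1},{"linear":[-0.026,0,-0.361],"dr":[0,0,0],"hand":0.1}]'
python3 -c "
from h import *
carts()
p,r=tool();print(p,r.as_matrix().round(3))"
```

```text
t: 11.92
eef_pos: [0.5128, -0.3617, 0.1468]
tool_rot: [-0.0, 0.0, -0.707, 0.707]
contact_force: [-0.1, -0.6, -1.5]
gripper_width: 0.245
t: 12.67
eef_pos: [0.5132, -0.3626, 0.228]
tool_rot: [-0.001, -0.001, -0.706, 0.708]
contact_force: [-0.2, -0.0, -0.5]
gripper_width: 0.55
t: 13.5
eef_pos: [0.5377, 0.0072, 0.2255]
tool_rot: [0.003, -0.004, 0.708, -0.706]
contact_force: [0.6, 0.6, 0.2]
gripper_width: 0.55
side only [0.644 0.    0.058]
side only [ 0.418 -0.325  0.058]
side only [ 0.509 -0.314  0.058]
side only [0.651 0.094 0.058]
side only [0.539 0.006 0.058]
2 5
[ 0.53780106 -0.00245826  0.22543002] [[-1.    -0.002 -0.001]
 [ 0.001 -0.001 -1.   ]
 [ 0.002 -1.     0.001]]
```

```bash
python3 -m crank '[{"linear":[0,0.04,-0.0015],"dr":[0,0,0],"hand":0.1},{"linear":[0,0.08,-0.0015],"dr":[0,0,0],"hand":0.1},{"linear":[0,0.12,-0.0015],"dr":[0,0,0],"hand":0.1},{"linear":[0,0.15,-0.0015],"dr":[0,0,0],"hand":0.1},{"linear":[0,0.176,-0.0015],"dr":[0,0,0],"hand":0.1},{"linear":[0,0.176,-0.0015],"dr":[0,0,0],"hand":0.1},{"linear":[0,0.176,-0.0015],"dr":[0,0,0],"hand":0.1}]'
python3 -m crank '[{"linear":[0,0,0],"dr":[0,0,0],"hand":-1},{"linear":[0,0,0],"dr":[0,0,0],"hand":-1},{"linear":[0,0,0],"dr":[0,0,0],"hand":-1},{"linear":[0,0,0],"dr":[0,0,0],"hand":-1},{"linear":[0,0,0],"dr":[0,0,0],"hand":-1},{"linear":[0,-0.04,0],"dr":[0,0,0],"hand":-1},{"linear":[0,-0.08,0],"dr":[0,0,0],"hand":-1},{"linear":[0,-0.12,0],"dr":[0,0,0],"hand":-1},{"linear":[0,-0.16,0],"dr":[0,0,0],"hand":-1},{"linear":[0,-0.176,0],"dr":[0,0,0],"hand":-1}]'
python3 -m crank '[{"linear":[0.075,0,0.288],"dr":[0,0,0],"hand":-1},{"linear":[0.075,0,0.288],"dr":[0,0,0],"hand":-1},{"linear":[0.075,0,0.288],"dr":[0,0,0],"hand":-1},{"linear":[0.075,0,0.288],"dr":[0,0,0],"hand":-1},{"linear":[0.075,0,0.288],"dr":[0,0,0],"hand":-1},{"linear":[0.075,0,0.288],"dr":[0,0,0],"hand":-1},{"linear":[0.075,0,0.288],"dr":[0,0,0],"hand":-1},{"linear":[0.075,0,0.288],"dr":[0,0,0],"hand":-1},{"linear":[0.075,0,0.288],"dr":[0,0,0],"hand":-1},{"linear":[0.075,0,0.288],"dr":[0,0,0],"hand":-1}]'
python3 -c "
from h import *
snap('side','s4.png')
cv2.imwrite('pics/c4.png',cv2.resize(cv2.imread('pics/s4.png')[230:420,150:430],None,fx=2,fy=2))
p,r=tool();print(p,r.as_matrix().round(3))"
```

```text
t: 14.28
eef_pos: [0.5372, -0.0012, 0.0493]
tool_rot: [0.002, 0.001, -0.707, 0.707]
contact_force: [0.2, 0.6, -0.8]
gripper_width: 0.552
t: 15.12
eef_pos: [0.5407, 0.001, 0.2328]
tool_rot: [0.003, 0.003, 0.707, -0.707]
contact_force: [0.7, 0.3, -0.5]
gripper_width: 0.241
t: 15.95
eef_pos: [0.4632, -0.2875, 0.2267]
tool_rot: [-0.0, 0.001, 0.707, -0.707]
contact_force: [-0.1, 0.4, -0.8]
gripper_width: 0.245
[ 0.4637782  -0.28627025  0.22661097] [[-1.     0.001  0.001]
 [-0.001  0.001 -1.   ]
 [-0.001 -1.    -0.001]]
```

View pics/c4.png

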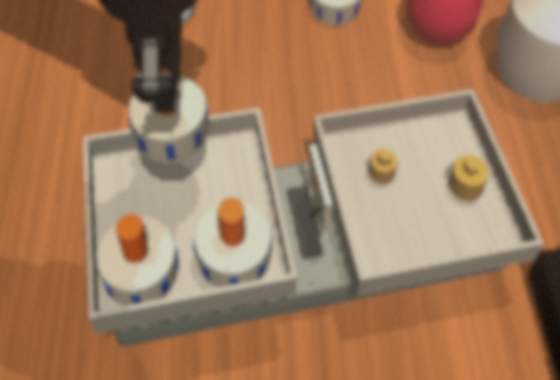

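The two placed cartridges stand clear of the rim, and the third is over its slot. I'll lower it, release, and then look at the beam.

```bash
python3 -m crank '[{"linear":[0,0.02,0.001],"dr":[0,0,0],"hand":-1},{"linear":[0,0.04,0.001],"dr":[0,0,0],"hand":-1},{"linear":[0,0.06,0.001],"dr":[0,0,0],"hand":-1},{"linear":[0,0.07,0.001],"dr":[0,0,0],"hand":-1},{"linear":[0,0.078,0.001],"dr":[0,0,0],"hand":-1},{"linear":[0,0.083,0.001],"dr":[0,0,0],"hand":-1},{"linear":[0,0.086,0.001],"dr":[0,0,0],"hand":-1},{"linear":[0,0.089,0.001],"dr":[0,0,0],"hand":-1},{"linear":[0,0.092,0.001],"dr":[0,0,0],"hand":-1},{"linear":[0,0.092,0.001],"dr":[0,0,0],"hand":-1}]'
python3 -m crank '[{"linear":[0,0,0],"dr":[0,0,0],"hand":0.1},{"linear":[0,0,0],"dr":[0,0,0],"hand":0.1},{"linear":[0,0,0],"dr":[0,0,0],"hand":0.1},{"linear":[0,0,0],"dr":[0,0,0],"hand":0.1},{"linear":[0,-0.03,0],"dr":[0,0,0],"hand":0.1},{"linear":[0,-0.06,0],"dr":[0,0,0],"hand":0.1},{"linear":[0,-0.09,0],"dr":[0,0,0],"hand":0.1},{"linear":[0,-0.092,0],"dr":[0,0,0],"hand":0.1},{"linear":[0,-0.092,0],"dr":[0,0,0],"hand":0.1}]'
python3 -m crank '[{"linear":[-0.09,0,-0.142],"dr":[0,0,0],"hand":0.1},{"linear":[-0.09,0,-0.142],"dr":[0,0,0],"hand":0.1},{"linear":[-0.09,0,-0.142],"dr":[0,0,0],"hand":0.1},{"linear":[-0.09,0,-0.142],"dr":[0,0,0],"hand":0.1},{"linear":[-0.18,0,-0.284],"dr":[0,0,0],"hand":0.1},{"linear":[-0.18,0,-0.284],"dr":[0,0,0],"hand":0.1},{"linear":[-0.18,0,-0.284],"dr":[0,0,0],"hand":0.1},{"linear":[-0.18,0,-0.284],"dr":[0,0,0],"hand":0.1},{"linear":[-0.18,0,-0.284],"dr":[0,0,0],"hand":0.1},{"linear":[-0.18,0,-0.284],"dr":[0,0,0],"hand":0.1}]'
python3 -c "
from h import *
carts()
snap('side','s5.png');snap('top','t5.png')
for n in('load_pan_top','weight_pan_top'):
    t=bot.place_of('top',n)[0];s=bot.place_of('side',n)[0];print(n,tri(t['xy'],s['xy']).round(3))
cv2.imwrite('pics/c5.png',cv2.resize(np.hstack([cv2.imread('pics/s5.png')[230:420,150:430],cv2.imread('pics/t5.png')[100:290,300:480]]),None,fx=1.7,fy=1.7))
p,r=tool();print(p,r.as_matrix().round(3))"
```

```text
t: 16.83
eef_pos: [0.4636, -0.2886, 0.1343]
tool_rot: [-0.0, -0.0, -0.707, 0.707]
contact_force: [-0.4, -0.4, -0.3]
gripper_width: 0.243
t: 17.58
eef_pos: [0.4647, -0.2892, 0.2285]
tool_rot: [-0.002, -0.002, -0.706, 0.708]
contact_force: [-1.1, -0.1, -0.6]
gripper_width: 0.554
t: 18.42
eef_pos: [0.6434, -0.0002, 0.2243]
tool_rot: [0.001, -0.003, 0.708, -0.706]
contact_force: [-1.0, -0.6, -0.5]
gripper_width: 0.555
side only [ 0.51  -0.323  0.058]
side only [ 0.454 -0.238  0.058]
cart [0.65  0.089 0.063] top@.07 [0.648 0.088] side [0.651 0.094]
side only [ 0.421 -0.333  0.058]
side only [0.644 0.    0.058]
4 5
load_pan_top [ 0.47  -0.33   0.084]
weight_pan_top [ 0.682 -0.301  0.088]
[ 0.64318852 -0.005248    0.22646876] [[-1.     0.    -0.001]
 [ 0.001 -0.    -1.   ]
 [-0.    -1.     0.   ]]
```

View pics/c5.png

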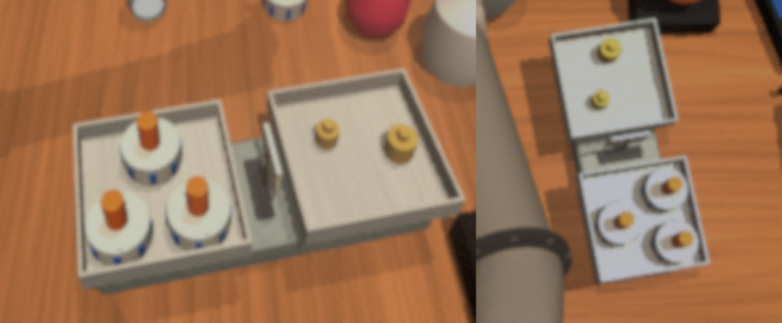

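The pans now sit at about equal height (0.084 and 0.088 m), so the beam is level within the measurement noise, and all three cartridges stand in the tray. Next are the two remaining cartridges, which go in the box.

```bash
python3 -m crank '[{"linear":[0,0.04,-0.0025],"dr":[0,0,0],"hand":0.1},{"linear":[0,0.08,-0.0025],"dr":[0,0,0],"hand":0.1},{"linear":[0,0.12,-0.0025],"dr":[0,0,0],"hand":0.1},{"linear":[0,0.15,-0.0025],"dr":[0,0,0],"hand":0.1},{"linear":[0,0.177,-0.0025],"dr":[0,0,0],"hand":0.1},{"linear":[0,0.177,-0.0025],"dr":[0,0,0],"hand":0.1},{"linear":[0,0.177,-0.0025],"dr":[0,0,0],"hand":0.1}]'
python3 -m crank '[{"linear":[0,0,0],"dr":[0,0,0],"hand":-1},{"linear":[0,0,0],"dr":[0,0,0],"hand":-1},{"linear":[0,0,0],"dr":[0,0,0],"hand":-1},{"linear":[0,0,0],"dr":[0,0,0],"hand":-1},{"linear":[0,0,0],"dr":[0,0,0],"hand":-1},{"linear":[0,-0.04,0],"dr":[0,0,0],"hand":-1},{"linear":[0,-0.08,0],"dr":[0,0,0],"hand":-1},{"linear":[0,-0.12,0],"dr":[0,0,0],"hand":-1},{"linear":[0,-0.16,0],"dr":[0,0,0],"hand":-1},{"linear":[0,-0.177,0],"dr":[0,0,0],"hand":-1}]'
python3 -m crank '[{"linear":[0.19,0,0],"dr":[0,0,0],"hand":-1},{"linear":[0.19,0,0],"dr":[0,0,0],"hand":-1},{"linear":[0.19,0,0],"dr":[0,0,0],"hand":-1},{"linear":[0.19,0,0],"dr":[0,0,0],"hand":-1},{"linear":[0.19,0,0],"dr":[0,0,0],"hand":-1},{"linear":[0.19,0,0],"dr":[0,0,0],"hand":-1},{"linear":[0.19,0,0],"dr":[0,0,0],"hand":-1}]'
python3 -m crank '[{"linear":[-0.01,0,-0.373],"dr":[0,0,0],"hand":-1},{"linear":[-0.01,0,-0.373],"dr":[0,0,0],"hand":-1},{"linear":[-0.01,0,-0.373],"dr":[0,0,0],"hand":-1},{"linear":[-0.01,0,-0.373],"dr":[0,0,0],"hand":-1},{"linear":[-0.01,0,-0.373],"dr":[0,0,0],"hand":-1},{"linear":[-0.01,0,-0.373],"dr":[0,0,0],"hand":-1},{"linear":[-0.01,0,-0.373],"dr":[0,0,0],"hand":-1},{"linear":[-0.01,0,-0.373],"dr":[0,0,0],"hand":-1},{"linear":[-0.01,0,-0.373],"dr":[0,0,0],"hand":-1},{"linear":[-0.01,0,-0.373],"dr":[0,0,0],"hand":-1}]'
python3 -c "
from h import *
snap('side','s6.png');snap('top','t6.png')
cv2.imwrite('pics/c6.png',cv2.resize(np.hstack([cv2.imread('pics/s6.png')[40:240,150:400],cv2.imread('pics/t6.png')[120:320,60:240]]),None,fx=1.8,fy=1.8))
p,r=tool();print(p,r.as_matrix().round(3))"
```

```text
t: 19.5
eef_pos: [0.6424, -0.0022, 0.0485]
tool_rot: [0.001, 0.001, -0.707, 0.707]
contact_force: [-0.5, 0.1, 0.5]
gripper_width: 0.55
t: 20.33
eef_pos: [0.6457, -0.0017, 0.2335]
tool_rot: [0.003, 0.003, 0.707, -0.707]
contact_force: [1.2, -0.3, -0.6]
gripper_width: 0.237
t: 20.92
eef_pos: [0.4525, -0.0023, 0.2272]
tool_rot: [-0.001, -0.001, -0.707, 0.707]
contact_force: [0.7, -0.3, 0.0]
gripper_width: 0.244
t: 21.75
eef_pos: [0.4614, 0.3814, 0.2268]
tool_rot: [0.003, -0.003, 0.71, -0.704]
contact_force: [0.0, 1.3, -0.5]
gripper_width: 0.243
[0.46317112 0.37371868 0.22604842] [[-1.    -0.001  0.003]
 [-0.003  0.002 -1.   ]
 [ 0.001 -1.    -0.002]]
```

View pics/c6.png

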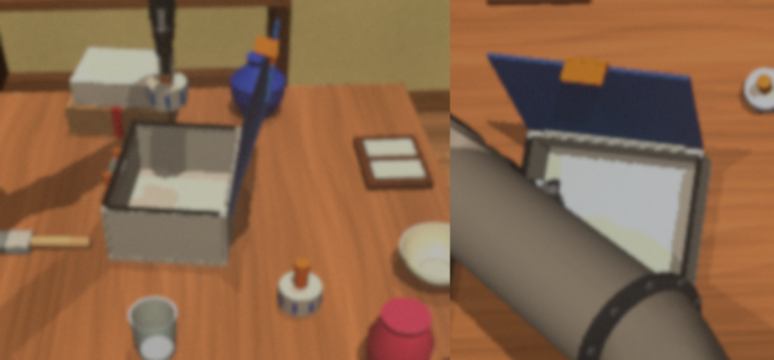

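The cartridge hangs over the far half of the box, clear of the walls and of the lid, which leans back slightly. I'll lower and release it, then fetch the last one.

```bash
python3 -m crank '[{"linear":[0,0.03,0.003],"dr":[0,0,0],"hand":-1},{"linear":[0,0.06,0.003],"dr":[0,0,0],"hand":-1},{"linear":[0,0.09,0.003],"dr":[0,0,0],"hand":-1},{"linear":[0,0.12,0.003],"dr":[0,0,0],"hand":-1},{"linear":[0,0.14,0.003],"dr":[0,0,0],"hand":-1},{"linear":[0,0.155,0.003],"dr":[0,0,0],"hand":-1},{"linear":[0,0.163,0.003],"dr":[0,0,0],"hand":-1},{"linear":[0,0.169,0.003],"dr":[0,0,0],"hand":-1},{"linear":[0,0.169,0.003],"dr":[0,0,0],"hand":-1}]'
python3 -m crank '[{"linear":[0,0,0],"dr":[0,0,0],"hand":0.1},{"linear":[0,0,0],"dr":[0,0,0],"hand":0.1},{"linear":[0,0,0],"dr":[0,0,0],"hand":0.1},{"linear":[0,0,0],"dr":[0,0,0],"hand":0.1},{"linear":[0,-0.04,0],"dr":[0,0,0],"hand":0.1},{"linear":[0,-0.08,0],"dr":[0,0,0],"hand":0.1},{"linear":[0,-0.12,0],"dr":[0,0,0],"hand":0.1},{"linear":[0,-0.16,0],"dr":[0,0,0],"hand":0.1},{"linear":[0,-0.169,0],"dr":[0,0,0],"hand":0.1},{"linear":[0,-0.169,0],"dr":[0,0,0],"hand":0.1}]'
python3 -m crank '[{"linear":[0.015,0,0.282],"dr":[0,0,0],"hand":0.1},{"linear":[0.015,0,0.282],"dr":[0,0,0],"hand":0.1},{"linear":[0.015,0,0.282],"dr":[0,0,0],"hand":0.1},{"linear":[0.015,0,0.282],"dr":[0,0,0],"hand":0.1},{"linear":[0.015,0,0.282],"dr":[0,0,0],"hand":0.1},{"linear":[0.015,0,0.282],"dr":[0,0,0],"hand":0.1},{"linear":[0.015,0,0.282],"dr":[0,0,0],"hand":0.1},{"linear":[0.015,0,0.282],"dr":[0,0,0],"hand":0.1},{"linear":[0.015,0,0.282],"dr":[0,0,0],"hand":0.1}]'
python3 -m crank '[{"linear":[-0.2,0,0],"dr":[0,0,0],"hand":0.1},{"linear":[-0.2,0,0],"dr":[0,0,0],"hand":0.1},{"linear":[-0.2,0,0],"dr":[0,0,0],"hand":0.1},{"linear":[-0.2,0,0],"dr":[0,0,0],"hand":0.1},{"linear":[-0.2,0,0],"dr":[0,0,0],"hand":0.1},{"linear":[-0.2,0,0],"dr":[0,0,0],"hand":0.1},{"linear":[-0.2,0,0],"dr":[0,0,0],"hand":0.1},{"linear":[-0.2,0,0],"dr":[0,0,0],"hand":0.1}]'
python3 -c "
from h import *
carts()
p,r=tool();print(p,r.as_matrix().round(3))"
```

```text
t: 22.6
eef_pos: [0.4646, 0.3669, 0.0578]
tool_rot: [0.0, -0.001, -0.707, 0.707]
contact_force: [0.3, -1.0, -1.1]
gripper_width: 0.242
t: 23.43
eef_pos: [0.4649, 0.3698, 0.2307]
tool_rot: [0.002, 0.002, 0.709, -0.705]
contact_force: [-0.9, 1.1, 0.1]
gripper_width: 0.547
t: 24.18
eef_pos: [0.4476, 0.0836, 0.2252]
tool_rot: [0.002, -0.001, -0.707, 0.707]
contact_force: [-0.0, 0.8, 1.2]
gripper_width: 0.555
t: 24.85
eef_pos: [0.6473, 0.0878, 0.225]
tool_rot: [-0.0, -0.002, 0.707, -0.707]
contact_force: [-0.4, 0.6, -0.5]
gripper_width: 0.552
side only [ 0.454 -0.238  0.058]
side only [0.65  0.092 0.058]
side only [ 0.51  -0.323  0.058]
side only [ 0.421 -0.333  0.058]
cart [0.462 0.369 0.066] top@.07 [0.461 0.368] side [0.462 0.382]
4 5
[0.64740831 0.08653854 0.22659829] [[-1.     0.     0.001]
 [-0.001 -0.    -1.   ]
 [-0.    -1.     0.   ]]
```

```bash
python3 -m crank '[{"linear":[-0.002,0.04,-0.0015],"dr":[0,0,0],"hand":0.1},{"linear":[-0.002,0.08,-0.0015],"dr":[0,0,0],"hand":0.1},{"linear":[-0.002,0.12,-0.0015],"dr":[0,0,0],"hand":0.1},{"linear":[-0.002,0.15,-0.0015],"dr":[0,0,0],"hand":0.1},{"linear":[-0.002,0.177,-0.0015],"dr":[0,0,0],"hand":0.1},{"linear":[-0.002,0.177,-0.0015],"dr":[0,0,0],"hand":0.1},{"linear":[-0.002,0.177,-0.0015],"dr":[0,0,0],"hand":0.1}]'
python3 -m crank '[{"linear":[0,0,0],"dr":[0,0,0],"hand":-1},{"linear":[0,0,0],"dr":[0,0,0],"hand":-1},{"linear":[0,0,0],"dr":[0,0,0],"hand":-1},{"linear":[0,0,0],"dr":[0,0,0],"hand":-1},{"linear":[0,0,0],"dr":[0,0,0],"hand":-1},{"linear":[0,-0.04,0],"dr":[0,0,0],"hand":-1},{"linear":[0,-0.08,0],"dr":[0,0,0],"hand":-1},{"linear":[0,-0.12,0],"dr":[0,0,0],"hand":-1},{"linear":[0,-0.16,0],"dr":[0,0,0],"hand":-1},{"linear":[0,-0.177,0],"dr":[0,0,0],"hand":-1}]'
python3 -m crank '[{"linear":[0.2,0,0],"dr":[0,0,0],"hand":-1},{"linear":[0.2,0,0],"dr":[0,0,0],"hand":-1},{"linear":[0.2,0,0],"dr":[0,0,0],"hand":-1},{"linear":[0.2,0,0],"dr":[0,0,0],"hand":-1},{"linear":[0.2,0,0],"dr":[0,0,0],"hand":-1},{"linear":[0.2,0,0],"dr":[0,0,0],"hand":-1},{"linear":[0.2,0,0],"dr":[0,0,0],"hand":-1},{"linear":[0.2,0,0],"dr":[0,0,0],"hand":-1}]'
python3 -m crank '[{"linear":[0,0,-0.162],"dr":[0,0,0],"hand":-1},{"linear":[0,0,-0.162],"dr":[0,0,0],"hand":-1},{"linear":[0,0,-0.162],"dr":[0,0,0],"hand":-1},{"linear":[0,0,-0.162],"dr":[0,0,0],"hand":-1},{"linear":[0,0,-0.162],"dr":[0,0,0],"hand":-1},{"linear":[0,0,-0.162],"dr":[0,0,0],"hand":-1},{"linear":[0,0,-0.162],"dr":[0,0,0],"hand":-1},{"linear":[0,0,-0.162],"dr":[0,0,0],"hand":-1}]'
python3 -c "
from h import *
p,r=tool();print(p,r.as_matrix().round(3))"
```

```text
t: 25.63
eef_pos: [0.6491, 0.0874, 0.0489]
tool_rot: [0.001, 0.001, -0.707, 0.707]
contact_force: [1.2, 0.5, 0.6]
gripper_width: 0.544
t: 26.47
eef_pos: [0.6528, 0.0882, 0.2339]
tool_rot: [0.003, 0.003, 0.708, -0.706]
contact_force: [-0.4, 0.5, -0.1]
gripper_width: 0.242
t: 27.13
eef_pos: [0.4513, 0.0875, 0.2274]
tool_rot: [0.001, 0.001, 0.707, -0.707]
contact_force: [0.2, -0.4, -0.2]
gripper_width: 0.245
t: 27.8
eef_pos: [0.4512, 0.2481, 0.2261]
tool_rot: [0.001, -0.001, -0.707, 0.707]
contact_force: [0.0, -0.4, -1.2]
gripper_width: 0.24
[0.45124086 0.24807385 0.22608627] [[-1.    -0.    -0.002]
 [ 0.002 -0.001 -1.   ]
 [ 0.    -1.     0.001]]
```

```bash
python3 -m crank '[{"linear":[0,0.03,0],"dr":[0,0,0],"hand":-1},{"linear":[0,0.06,0],"dr":[0,0,0],"hand":-1},{"linear":[0,0.09,0],"dr":[0,0,0],"hand":-1},{"linear":[0,0.12,0],"dr":[0,0,0],"hand":-1},{"linear":[0,0.14,0],"dr":[0,0,0],"hand":-1},{"linear":[0,0.155,0],"dr":[0,0,0],"hand":-1},{"linear":[0,0.163,0],"dr":[0,0,0],"hand":-1},{"linear":[0,0.168,0],"dr":[0,0,0],"hand":-1},{"linear":[0,0.169,0],"dr":[0,0,0],"hand":-1}]'
python3 -m crank '[{"linear":[0,0,0],"dr":[0,0,0],"hand":0.1},{"linear":[0,0,0],"dr":[0,0,0],"hand":0.1},{"linear":[0,0,0],"dr":[0,0,0],"hand":0.1},{"linear":[0,0,0],"dr":[0,0,0],"hand":0.1},{"linear":[0,-0.04,0],"dr":[0,0,0],"hand":0.1},{"linear":[0,-0.08,0],"dr":[0,0,0],"hand":0.1},{"linear":[0,-0.12,0],"dr":[0,0,0],"hand":0.1},{"linear":[0,-0.16,0],"dr":[0,0,0],"hand":0.1},{"linear":[0,-0.17,0],"dr":[0,0,0],"hand":0.1},{"linear":[0,-0.17,0],"dr":[0,0,0],"hand":0.1}]'
python3 -m crank '[{"linear":[0,-0.04,0],"dr":[0,0,0],"hand":-1},{"linear":[0,-0.08,0],"dr":[0,0,0],"hand":-1},{"linear":[0,-0.12,0],"dr":[0,0,0],"hand":-1},{"linear":[0,-0.16,0],"dr":[0,0,0],"hand":-1},{"linear":[0,-0.19,0],"dr":[0,0,0],"hand":-1},{"linear":[0,-0.19,0],"dr":[0,0,0],"hand":-1},{"linear":[0,-0.19,0],"dr":[0,0,0],"hand":-1}]'
python3 -c "
from h import *
snap('side','s7.png');snap('top','t7.png')
e=[max(bot.place_of(c,'lid_edge'),key=lambda d:d['score'])['xy'] for c in('top','side')];print('edge',tri(*e).round(3))
h=[bot.place_of(c,'lid_hinge')[0]['xy'] for c in('top','side')];print('hinge',tri(*h).round(3))
cv2.imwrite('pics/c7.png',cv2.resize(np.hstack([cv2.imread('pics/s7.png')[40:240,150:400],cv2.imread('pics/t7.png')[120:320,60:240]]),None,fx=1.8,fy=1.8))
p,r=tool();print(p,r.as_matrix().round(3))"
```

```text
t: 28.55
eef_pos: [0.4505, 0.2481, 0.0581]
tool_rot: [0.001, -0.0, -0.706, 0.708]
contact_force: [-6.4, -4.2, 16.4]
gripper_width: 0.241
t: 29.38
eef_pos: [0.4523, 0.2508, 0.2313]
tool_rot: [0.002, 0.003, 0.708, -0.706]
contact_force: [0.3, -0.2, -0.6]
gripper_width: 0.55
t: 29.97
eef_pos: [0.4508, 0.2497, 0.4175]
tool_rot: [0.001, 0.001, 0.707, -0.707]
contact_force: [-0.3, 0.1, -0.4]
gripper_width: -0.001
edge [0.628 0.295 0.276]
hinge [0.565 0.3   0.11 ]
[0.44994392 0.24906042 0.41567631] [[-1.    -0.002  0.   ]
 [-0.    -0.001 -1.   ]
 [ 0.002 -1.     0.001]]
```

View pics/c7.png

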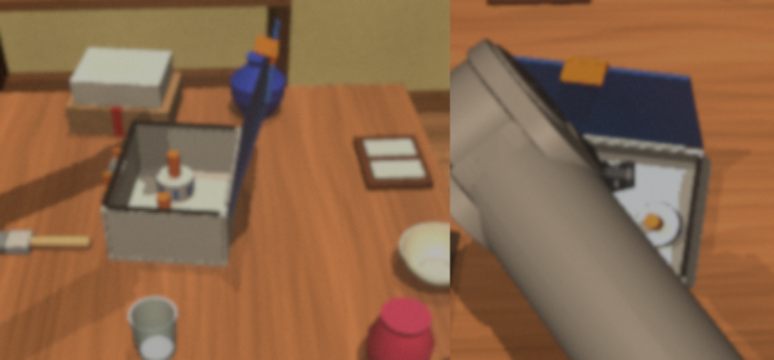

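Both cartridges stand in the box. The lid leans back with its edge near (0.625, 0.29, 0.29). Now I'll go over the lid and come down behind it.

```bash
python3 -m crank '[{"linear":[-0.25,0,-0.04],"dr":[0,0,0],"hand":-1},{"linear":[-0.25,0,-0.04],"dr":[0,0,0],"hand":-1},{"linear":[-0.25,0,-0.04],"dr":[0,0,0],"hand":-1},{"linear":[-0.25,0,-0.04],"dr":[0,0,0],"hand":-1},{"linear":[-0.25,0,-0.04],"dr":[0,0,0],"hand":-1},{"linear":[-0.25,0,-0.04],"dr":[0,0,0],"hand":-1},{"linear":[-0.25,0,-0.04],"dr":[0,0,0],"hand":-1},{"linear":[-0.25,0,-0.04],"dr":[0,0,0],"hand":-1},{"linear":[-0.25,0,-0.04],"dr":[0,0,0],"hand":-1}]'
python3 -m crank '[{"linear":[0,0.04,0],"dr":[0,0,0],"hand":-1},{"linear":[0,0.08,0],"dr":[0,0,0],"hand":-1},{"linear":[0,0.12,0],"dr":[0,0,0],"hand":-1},{"linear":[0,0.16,0],"dr":[0,0,0],"hand":-1},{"linear":[0,0.16,0],"dr":[0,0,0],"hand":-1},{"linear":[0,0.16,0],"dr":[0,0,0],"hand":-1}]'
python3 -c "
from h import *
snap('side','s8.png');snap('top','t8.png')
cv2.imwrite('pics/c8.png',cv2.resize(np.hstack([cv2.imread('pics/s8.png')[10:240,150:400],cv2.imread('pics/t8.png')[80:310,60:240]]),None,fx=1.8,fy=1.8))
p,r=tool();print(p,r.as_matrix().round(3))"
```

```text
t: 31.02
eef_pos: [0.6999, 0.2899, 0.4157]
tool_rot: [0.001, 0.001, -0.707, 0.707]
contact_force: [0.1, -0.5, 0.0]
gripper_width: 0.0
t: 31.52
eef_pos: [0.6984, 0.2889, 0.2571]
tool_rot: [0.001, 0.001, -0.706, 0.708]
contact_force: [0.6, 1.1, 0.9]
gripper_width: -0.001
[0.70106901 0.29043024 0.26179704] [[-1.     0.005  0.   ]
 [-0.     0.003 -1.   ]
 [-0.005 -1.    -0.003]]
```

View pics/c8.png

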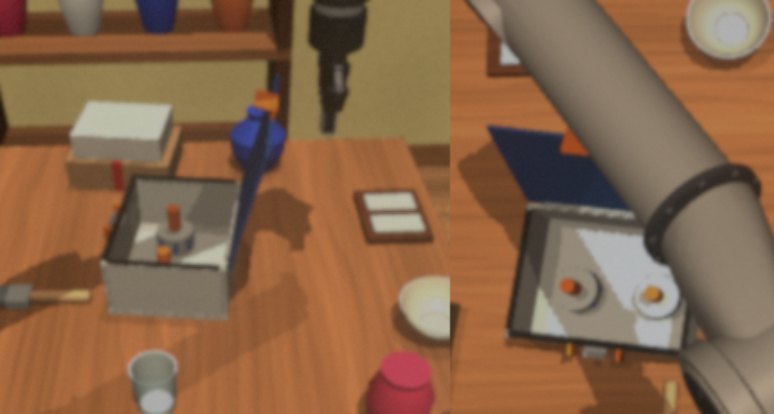

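The fingers are behind the lid with clearance, at crop pixel (328,120), and both cartridges are upright in the box. I'll swing the lid forward.

```bash
python3 -m crank '[{"linear":[0.025,0.003,-0.002],"dr":[0,0,0],"hand":-1},{"linear":[0.05,0.003,-0.004],"dr":[0,0,0],"hand":-1},{"linear":[0.065,0.003,-0.005],"dr":[0,0,0],"hand":-1},{"linear":[0.08,0.003,-0.006],"dr":[0,0,0],"hand":-1},{"linear":[0.095,0.003,-0.007],"dr":[0,0,0],"hand":-1},{"linear":[0.11,0.003,-0.008],"dr":[0,0,0],"hand":-1},{"linear":[0.12,0.003,-0.009],"dr":[0,0,0],"hand":-1}]'
python3 -m crank '[{"linear":[0.015,0,-0.002],"dr":[0,0,0],"hand":-1},{"linear":[0.03,0,-0.004],"dr":[0,0,0],"hand":-1},{"linear":[0.045,0,-0.006],"dr":[0,0,0],"hand":-1},{"linear":[0.06,0.003,-0.008],"dr":[0,0,0],"hand":-1},{"linear":[0.08,0.005,-0.01],"dr":[0,0,0],"hand":-1}]'
python3 -c "
from h import *
snap('side','s9.png');snap('top','t9.png')
cv2.imwrite('pics/c9.png',cv2.resize(np.hstack([cv2.imread('pics/s9.png')[10:240,150:400],cv2.imread('pics/t9.png')[80:310,60:240]]),None,fx=1.8,fy=1.8))
p,r=tool();print(p,r.as_matrix().round(3))"
```

```text
t: 32.2
eef_pos: [0.5809, 0.3006, 0.2594]
tool_rot: [0.003, 0.002, 0.709, -0.706]
contact_force: [2.0, 0.6, 0.8]
gripper_width: 0.001
t: 32.62
eef_pos: [0.502, 0.3089, 0.252]
tool_rot: [0.001, 0.002, 0.708, -0.706]
contact_force: [1.9, -0.6, -0.6]
gripper_width: 0.001
[0.49829612 0.31032684 0.25179413] [[-1.     0.002  0.004]
 [-0.004  0.002 -1.   ]
 [-0.002 -1.    -0.002]]
```

View pics/c9.png

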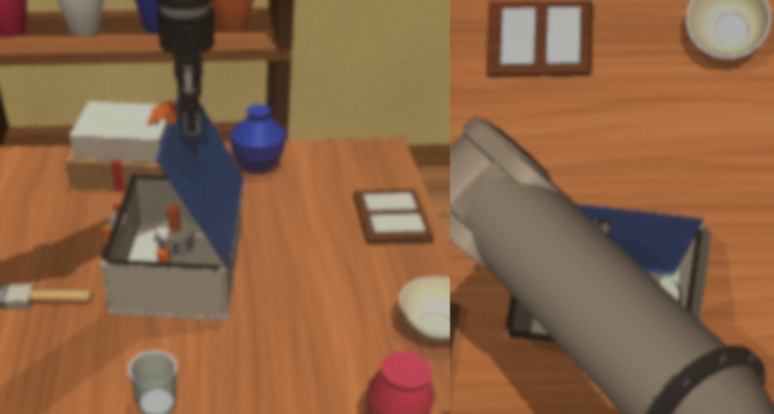

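```bash
python3 -m crank '[{"linear":[0.018,0.01,-0.002],"dr":[0,0,0],"hand":-1},{"linear":[0.035,0.025,-0.003],"dr":[0,0,0],"hand":-1},{"linear":[0.05,0.042,-0.005],"dr":[0,0,0],"hand":-1},{"linear":[0.064,0.058,-0.006],"dr":[0,0,0],"hand":-1},{"linear":[0.073,0.074,-0.007],"dr":[0,0,0],"hand":-1},{"linear":[0.081,0.09,-0.008],"dr":[0,0,0],"hand":-1},{"linear":[0.088,0.108,-0.009],"dr":[0,0,0],"hand":-1},{"linear":[0.091,0.115,-0.01],"dr":[0,0,0],"hand":-1},{"linear":[0.092,0.122,-0.01],"dr":[0,0,0],"hand":-1},{"linear":[0.092,0.128,-0.01],"dr":[0,0,0],"hand":-1}]'
python3 -c "
from h import *
snap('side','s10.png')
cv2.imwrite('pics/c10.png',cv2.resize(cv2.imread('pics/s10.png')[10:240,150:400],None,fx=1.8,fy=1.8))
p,r=tool();print(p,r.as_matrix().round(3))"
```

```text
t: 33.55
eef_pos: [0.4093, 0.3193, 0.122]
tool_rot: [0.001, 0.0, 0.708, -0.707]
contact_force: [-2.2, -0.2, 8.3]
gripper_width: -0.001
[0.40904097 0.31912986 0.12114077] [[-1.     0.001 -0.   ]
 [ 0.     0.001 -1.   ]
 [-0.001 -1.    -0.001]]
```

View pics/c10.png

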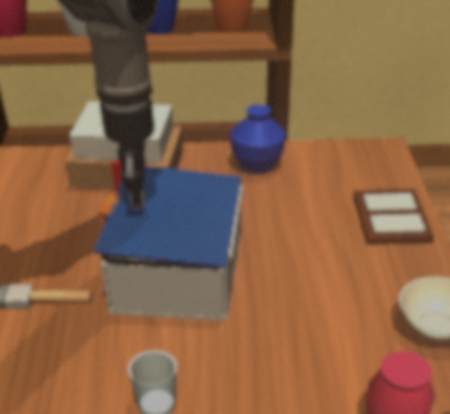

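The lid is down against the gasket, with an 8 N reaction. I'll press further in small steps.

```bash
python3 -m crank '[{"linear":[0,0.003,0],"dr":[0,0,0],"hand":-1},{"linear":[0,0.006,0],"dr":[0,0,0],"hand":-1},{"linear":[0,0.006,0],"dr":[0,0,0],"hand":-1},{"linear":[0,0.006,0],"dr":[0,0,0],"hand":-1}]'
python3 -m crank '[{"linear":[0,0.002,0],"dr":[0,0,0],"hand":-1},{"linear":[0,0.004,0],"dr":[0,0,0],"hand":-1},{"linear":[0,0.004,0],"dr":[0,0,0],"hand":-1},{"linear":[0,0.004,0],"dr":[0,0,0],"hand":-1}]'
```

```text
t: 33.93
eef_pos: [0.4091, 0.3187, 0.1158]
tool_rot: [0.0, 0.001, 0.707, -0.707]
contact_force: [0.5, 0.3, 0.4]
gripper_width: 0.0
t: 34.27
eef_pos: [0.4089, 0.3187, 0.1117]
tool_rot: [0.0, 0.0, 0.707, -0.707]
contact_force: [-0.4, 0.5, 3.5]
gripper_width: 0.002
```

```bash
python3 -m crank '[{"linear":[0,0.002,0],"dr":[0,0,0],"hand":-1},{"linear":[0,0.003,0],"dr":[0,0,0],"hand":-1},{"linear":[0,0.003,0],"dr":[0,0,0],"hand":-1},{"linear":[0,0.003,0],"dr":[0,0,0],"hand":-1}]'
python3 -m crank '[{"linear":[0,0.001,0],"dr":[0,0,0],"hand":-1},{"linear":[0,0.002,0],"dr":[0,0,0],"hand":-1},{"linear":[0,0.002,0],"dr":[0,0,0],"hand":-1},{"linear":[0,0.002,0],"dr":[0,0,0],"hand":-1}]'
```

```text
t: 34.6
eef_pos: [0.4088, 0.3188, 0.109]
tool_rot: [0.0, 0.0, 0.707, -0.707]
contact_force: [-1.1, -0.8, 7.3]
gripper_width: -0.002
t: 34.93
eef_pos: [0.4088, 0.3188, 0.1077]
tool_rot: [0.0, 0.001, 0.707, -0.707]
contact_force: [-3.1, -3.0, 15.2]
gripper_width: 0.004
```

```bash
python3 -m crank '[{"linear":[0,0.002,0],"dr":[0,0,0],"hand":-1},{"linear":[0,0.002,0],"dr":[0,0,0],"hand":-1},{"linear":[0,0.002,0],"dr":[0,0,0],"hand":-1}]'
python3 -m crank '[{"linear":[0,-0.01,0],"dr":[0,0,0],"hand":-1},{"linear":[0,-0.02,0],"dr":[0,0,0],"hand":-1},{"linear":[0,-0.02,0],"dr":[0,0,0],"hand":-1},{"linear":[0,-0.02,0],"dr":[0,0,0],"hand":-1}]'
python3 -m crank '[{"linear":[0,0.006,0],"dr":[0,0,0],"hand":-1},{"linear":[0,0.012,0],"dr":[0,0,0],"hand":-1},{"linear":[0,0.014,0],"dr":[0,0,0],"hand":-1},{"linear":[0,0.014,0],"dr":[0,0,0],"hand":-1}]'
python3 -m crank '[{"linear":[0,0.002,0],"dr":[0,0,0],"hand":-1},{"linear":[0,0.002,0],"dr":[0,0,0],"hand":-1},{"linear":[0,0.002,0],"dr":[0,0,0],"hand":-1}]'
```

```text
t: 35.18
eef_pos: [0.4088, 0.3189, 0.1074]
tool_rot: [-0.001, -0.001, -0.707, 0.707]
contact_force: [-8.6, -5.9, 33.9]
gripper_width: 0.002
t: 35.52
eef_pos: [0.4086, 0.3184, 0.1245]
tool_rot: [0.0, 0.0, 0.707, -0.707]
contact_force: [-0.0, -0.1, -0.1]
gripper_width: -0.004
t: 35.85
eef_pos: [0.408, 0.3181, 0.1094]
tool_rot: [0.0, 0.0, -0.707, 0.708]
contact_force: [-1.0, -1.0, 7.2]
gripper_width: 0.001
t: 36.1
eef_pos: [0.408, 0.3181, 0.108]
tool_rot: [0.0, 0.0, -0.707, 0.708]
contact_force: [-2.4, -2.1, 9.1]
gripper_width: 0.001
```

```bash
python3 -m crank '[{"linear":[0,-0.01,0],"dr":[0,0,0],"hand":-1},{"linear":[0,-0.02,0],"dr":[0,0,0],"hand":-1},{"linear":[0,-0.02,0],"dr":[0,0,0],"hand":-1},{"linear":[0,-0.02,0],"dr":[0,0,0],"hand":-1}]'
python3 -m crank '[{"linear":[0,0.008,0],"dr":[0,0,0],"hand":-1},{"linear":[0,0.014,0],"dr":[0,0,0],"hand":-1},{"linear":[0,0.014,0],"dr":[0,0,0],"hand":-1},{"linear":[0,0.014,0],"dr":[0,0,0],"hand":-1}]'
python3 -m crank '[{"linear":[0,0.0012,0],"dr":[0,0,0],"hand":-1},{"linear":[0,0.0012,0],"dr":[0,0,0],"hand":-1},{"linear":[0,0.0012,0],"dr":[0,0,0],"hand":-1}]'
python3 -m crank '[{"linear":[0,0.0012,0],"dr":[0,0,0],"hand":-1},{"linear":[0,0.0012,0],"dr":[0,0,0],"hand":-1},{"linear":[0,0.0012,0],"dr":[0,0,0],"hand":-1}]'
```

```text
t: 36.43
eef_pos: [0.4085, 0.3186, 0.1287]
tool_rot: [0.0, 0.0, 0.707, -0.707]
contact_force: [-0.3, -0.6, 0.9]
gripper_width: -0.002
t: 36.77
eef_pos: [0.4077, 0.3179, 0.1132]
tool_rot: [0.001, 0.001, -0.707, 0.708]
contact_force: [-0.1, 0.4, -0.6]
gripper_width: -0.001
t: 37.02
eef_pos: [0.4084, 0.3185, 0.1131]
tool_rot: [0.0, -0.0, 0.707, -0.707]
contact_force: [0.3, 0.6, -0.6]
gripper_width: 0.005
t: 37.27
eef_pos: [0.4083, 0.3184, 0.1119]
tool_rot: [0.0, -0.0, 0.707, -0.707]
contact_force: [-0.3, 0.2, 0.2]
gripper_width: -0.0
```

There's no contact down to 0.112 m, where a sprung-back lid (0.02 rad or more) would have met the finger at about 0.1135 m. So the lid is latched. I'll retreat and make the final checks.

```bash
python3 -m crank '[{"linear":[0,-0.04,0],"dr":[0,0,0],"hand":-1},{"linear":[0,-0.08,0],"dr":[0,0,0],"hand":-1},{"linear":[0,-0.12,0],"dr":[0,0,0],"hand":-1},{"linear":[0,-0.16,0],"dr":[0,0,0],"hand":-1},{"linear":[0,-0.2,0],"dr":[0,0,0],"hand":-1},{"linear":[0,-0.2,0.06],"dr":[0,0,0],"hand":-1},{"linear":[0,-0.2,0.12],"dr":[0,0,0],"hand":-1},{"linear":[0,-0.2,0.22],"dr":[0,0,0],"hand":-1},{"linear":[0,-0.2,0.22],"dr":[0,0,0],"hand":-1},{"linear":[0,-0.2,0.22],"dr":[0,0,0],"hand":-1}]'
python3 -c "
from h import *
s=snap('side');t=snap('top')
for n in('load_pan_top','weight_pan_top','lid_edge','lid_hinge'):
    a=bot.place_of('top',n);b=bot.place_of('side',n)
    print(n,tri(a[0]['xy'],b[0]['xy']).round(3),a[0]['score'],b[0]['score']) if a and b else print(n,a,b)
for n in('tumbler','pink_vase'): print(n,[ray(c,bot.place_of(c,n)[0]['xy'],0).round(3) for c in('top','side')])
carts()
A=cv2.resize(s[230:420,180:430],None,fx=1.6,fy=1.6);B=cv2.resize(s[80:270,180:430],None,fx=1.6,fy=1.6)
cv2.imwrite('pics/c11.png',np.hstack([A,B]))"
```

```text
t: 38.1
eef_pos: [0.4078, 0.1082, 0.3122]
tool_rot: [0.001, 0.0, 0.707, -0.707]
contact_force: [1.5, 0.7, -0.6]
gripper_width: 0.005
load_pan_top [ 0.466 -0.328  0.082] 0.85 0.73
weight_pan_top [ 0.685 -0.295  0.076] 0.65 0.9
lid_edge [{'xy': [140.1, 275.4], 'score': 0.94}, {'xy': [379.8, 147.6], 'score': 0.74}, {'xy': [410.9, 217.3], 'score': 0.71}] []
lid_hinge [0.568 0.292 0.124] 0.88 0.9
tumbler [array([0.436, 0.001, 0.   ]), array([ 0.438, -0.006,  0.   ])]
pink_vase [array([ 0.773, -0.04 ,  0.   ]), array([0.473, 0.313, 0.   ])]
side only [ 0.51  -0.323  0.058]
side only [ 0.454 -0.238  0.058]
side only [ 0.421 -0.333  0.058]
3 3
```

View pics/c11.png

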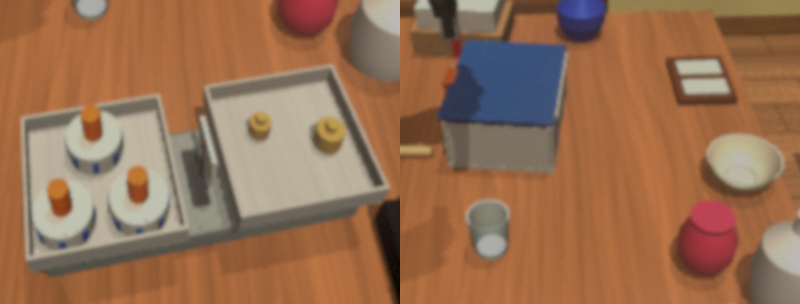

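The pans are level within noise, the lid is closed, and the tumbler and vase are in place. I'm handing in.

```bash
python3 -c "
from station import bot
bot.hand_in()"
```

```text
the job is handed in; nothing more can be done
```

I handed the job in at about 38 s of robot time, with three cartridges on the load pan, two in the box, and the lid shut and latched. `hand_in` reported no verdict.

- **Balance:** The weights were one 100 g and one 200 g, so three cartridges balance them. The last camera check put the load pan at 0.082 m and the weight pan at 0.076 m. An earlier check gave 0.084 m and 0.088 m. The two differ by a few mm in opposite directions, so the beam is level within measurement noise. All three cartridges stand upright in the tray.
- **Box:** The two cartridges in the box stood upright in the last picture taken before the lid was shut.
- **Lid:** I pressed the lid to its stop with a 34 N reaction at the fingers. A probe afterwards met nothing down to 0.112 m, while an unlatched lid would have been met at about 0.1135 m.
- **Left alone:** The weights, tumbler and vase looked unmoved in the final picture.
- **Checks that failed or disagreed:**
  - The lid edge was not found in the side view after closing, so the latch rests on the probe and the picture.
  - The vase search gave a false hit on the box in the side view, while the top view had the vase near its original place.
  - One cartridge met a 16 N reaction as it was set down in the box, but looked fine afterwards.

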